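# Close the developing tank and fit its agitator rod

## Task

Close the developing tank for agitation: set the lid on it with the lid's ears over the tank's lugs so that it drops fully home, and twist it clockwise (seen from above) until it stops. Then take the agitator rod (the one with the square black knob) from the rack and guide it down through the lid's narrow neck until its knob sits flat on the neck, without letting rod or lid drop. Let go, and leave everything else where it stands.

Things in the scene. Friction and masses are not known exactly. Their poses are not given: they have to be found in the camera images.
- tank: Cream enamel developing tank, an upright open cylinder 84 mm across, 100 mm high, fixed. Origin: centre of its underside, z up. Two steel lugs stick out of the wall along its +x and -x axes, 10 mm wide, to 48 mm from the axis, 89 to 96 mm up. Low clamp feet at +y and -y, to 67 mm from the axis, 10 mm high
- tank_rim (a point): Centre of the tank's open top, 100 mm up, axes as the tank's. The rim tapers in by 1.5 mm over its top 4 mm. Inside on the axis stands a black tube of 12 mm bore, its mouth, 12 mm below this point, flared to 20 mm; the rod's lower end goes down into it
- lid_neck (a point): The lid: loose grey round cap 106 mm across, skirt down on the counter at the start, about 130 g. This point: middle of its upright square neck (30 x 30 mm, sides along the lid's x and y, 34 mm tall), 17 mm above the lid's flat top, 17 mm below the neck's top, 42 mm above the skirt's lower edge. A 10.6 mm bore with 2.5 mm chamfered mouth runs down the neck and through the lid
- lid_seat (a point): Centre of the lid's underside (22 mm below lid_neck, inside the skirt, which reaches 20 mm lower; top plate 5 mm). Two ears outside the skirt along the lid's +x and -x (to 62 mm, 14 mm wide) mark gaps inside it. Ears over the lugs within 8 degrees, either way round: it slides down with 1.7 mm play onto the rim, then turns clockwise 45 degrees to a stop. Else it stops 16 mm high
- rod_knob (a point): The agitator rod: straight steel rod 8 mm across with tapered tip under a square black knob 20 x 20 x 36 mm (sides along its x and y), about 50 g. This point: centre of the knob; z up along the rod; knob's underside 18 mm and tip 113 mm below the point. It hangs upright in one of the rack's two holes, knob on the rack's top. Fully home, the knob's underside lies on the lid neck's top
- rack: Plywood rack fixed to the counter, 60 mm (x) by 130 mm (y), 110 mm high, origin at the centre of its underside. Two 12 mm holes in its 14 mm thick top at y = -27.5 and +27.5 mm
- thermometer: Bystander: dial thermometer hanging in the rack's other hole; 5 mm stem, flat round steel dial 36 mm across with paper face, 9 mm thick on the rack's top. Origin: lower end of the stem, 85 mm below the dial's underside
- bottle: Bystander: loose amber bottle 60 mm across, 175 mm high, origin at the centre of its underside
- loupe: Bystander: loose brass focusing loupe 48 mm across, 46 mm high, origin at the centre of its underside
- clip: Bystander: loose black bakelite film clip, 72 mm long (along x), 22 mm wide, 17 mm high, origin at the centre of its underside
- timer: Grey metal darkroom timer, fixed, 85 (x) by 130 (y) by 125 mm high with a small toggle on top (to 150 mm), origin at the centre of its underside
Mind the look-alikes: they are no part of the job. What is shaped like the part that bears rod_knob but red or white is not meant.

How it is judged:
By the outcome, as a careful person would: the job done as asked, in the order asked, and still so for the second after the job is handed in, with the robot touching nothing.
It also fails if it takes over 72 s, if anything falls off the work surface, if the arm or the gripper's body presses on something with over 40 N, if the wrist force passes 120 N, or if a joint passes its speed limit or range.

## Robot

A 6-joint arm with a two-finger parallel gripper is mounted at the origin on the work surface. World frame = base frame: x ahead of the robot, y to its left, z up, the work surface at z = 0. Lengths are in m, angles in rad, forces in N, time in s.
With the tool pointing down it reaches from about 0.225 to 0.875 m from the base axis. Payload 3.4 kg.
Tool frame: the origin (TCP) lies midway between the tips of the shut fingers; the grasp point (between the pads) lies 19 mm behind it (manip.pinch_z is the distance from the TCP to the grasp point, in m); z points along the fingers, y is the line along which they close (so a half turn about z gives the same grasp; the last joint's range is limited). The gripper opens to 85 mm and grips with 20 to 120 N. Pads are 22 mm wide; open, the fingers measure 114 mm over their backs; the gripper's body (76 mm by 85 mm) begins 54 mm behind the grasp point. The pads swing forward as they close: fully open they stand 13 mm farther back than shut.
Start: joints at [1.145, 0.276, 1.505, -0, 1.361, -0.121], TCP at [0.173, 0.549, 0.231] pointing down, gripper open.
Joint ranges: [-2.89, 2.89], [-0.75, 2.08], [0.22, 2.7], [-1.18, 4.32], [0.11, 2.71], [-2.7, 2.7]. Speed limits (rad/s): [2.57, 2.57, 3.14, 3.14, 3.14, 3.14].

## Interface

Orientations are given as a unit quaternion [w, x, y, z].
In Python, from rig import manip gives the robot as it stands.
- The arm moves only by the tool carry_out, never from a script. Its arguments are lists of equal length, an entry for each row: "delta_pos": the shift along the tool's x, y, z scaled (see below), a list of three; "turn": the turn, a rotation vector about the tool's x, y, z scaled (see below), a list of three; "claw": the closure, from -1 (fully open) to 1 (shut). A call has 1 to 12 rows; each row is the pose to reach, as a shift and turn from the pose commanded when the call began, along the tool's axes at that moment; what a row does not reach only later rows make up. The controller multiplies each number of a shift by 400 mm and each number of a turn by 30 degrees. A row lasts 1/10 s, in which the tool goes at most 50 mm and 8.59 degrees, less where a joint would pass 70% of its speed; a pose out of reach is approached as far as the arm can. A call with a number of a shift or a turn outside -1 to 1 is refused whole. A call with a gripper value outside its range is refused whole. The fingers move at their own pace and stop on an object; "force" is the grip in N (left out, the last holds). Time passes only in rows, so rows that repeat a pose let the fingers close. It gives the time, the measured TCP pose, the force, the opening and the grip force at its end, in the units of the state.
- manip.get_state(): the state, without advancing time (a new reading comes with each control period).
- manip.get_image(name): name is "scene" or "top"; returns a dict with "image" (420x560x3 uint8, red, green, blue), "z_map" (420x560 float32, m along the optical axis (not along the pixel's ray), 0 where there is no reading), "fx", "fy", "cx", "cy" (pixels), "world_to_cam" (4x4, takes a point from world to camera coordinates). Camera axes: x right, y down, z forward; pixel columns grow to the right and rows downward; lengths in m; the calibration is good to about 2 mm. A picture is of the moment at which its call begins.
- manip.sign_off(): hands the job in; it is judged then, once.
Trained networks look in the newest picture that a camera, given by its name, has taken for a name from the list of things; names that differ only in an ending like _2 or _b are one class to them, and where a whole thing is asked for, a point or a joint stands for the part that bears it (a point fixed in the world has none). Each returns a list of dicts, best first, with "score" (0 to 1); they miss things now and then, are a little off and sometimes report something else, mostly with a low value. They report only what shows in the picture. A call takes as long as a camera call. They do not tell look-alikes from the thing itself.
- manip.spot_in(camera, query): "point" ([x, y, z] in m, in world coordinates, good to about 4 mm: the middle of the surface that is visible of it).
- manip.place_of(camera, query): "point" ([x, y, z] in m, in world coordinates, good to about 4 mm: a listed point, or the origin of a listed thing).
The state is a dict: "clock": time; "qpos": joint angles; "qd": joint speeds; "effort": joint torques, N m; "position": TCP position; "ee_rot": TCP orientation; "contact_force": force on the tool from outside, world axes, zero at the start; "moment": the same for the moment, N m; "width": finger opening in m; "gripper_force": force on a finger pad.
Only numpy, scipy, OpenCV 4.12 (cv2) and the standard library are available. Lean on these libraries where they do the work, as an engineer would, in place of code of your own. Each camera call takes 0.05 s, during which the arm holds its last target. There are 200 camera calls.

## Working session

There is one attempt and no reset: what is moved stays moved. The work goes in short steps, Python scripts to look and compute and a tool call to move; the robot and the scene stay as the last step left them, time stands still between calls to the robot, and variables do not carry over. Pictures are saved under pics/ and viewed, at most 10 in all, crops included, and the job is handed in when it is done.

Besides the shell and the picture viewer there is one more tool, called after "Emit:" by a JSON object that holds its "method" and its "body". carry_out: Moves the arm, as the interface text tells. Shifts and turns lie within -1 to 1; 1 stands for 400 mm of shift or 30 degrees of turn. Its arguments: {"type":"object","properties":{"delta_pos":{"type":"array","items":{"type":"array","items":{"type":"number","minimum":-1,"maximum":1}}},"turn":{"type":"array","items":{"type":"array","items":{"type":"number","minimum":-1,"maximum":1}}},"claw":{"type":"array","items":{"type":"number"}},"force":{"type":"number"}},"required":["delta_pos","turn","claw"]}

```bash
ls; mkdir -p pics; python3 - <<'E'
from rig import manip
import cv2
for c in("scene","top"):
    d=manip.get_image(c); cv2.imwrite(f"pics/{c}0.png",d["image"][...,::-1])
    import numpy as np
    np.savez(f"{c}0.npz",**d)
    print(c,d["fx"],d["cx"],d["cy"],np.round(d["world_to_cam"],3).tolist())
    for q in("tank","tank_rim","lid_neck","lid_seat","rod_knob","rack","thermometer","bottle","loupe","clip","timer"):
        print(q,[(np.round(r["point"],3).tolist(),round(r["score"],2)) for r in manip.place_of(c,q)[:3]])
s=manip.get_state();print(s)
E
```

```text
pics
scene 544.3603411330498 274.51950602183365 208.12363471511225 [[0.166, 0.986, -0.001, -0.096], [0.57, -0.097, -0.816, -0.242], [-0.805, 0.135, -0.578, 1.571], [0.0, 0.0, 0.0, 1.0]]
tank [([0.498, -0.265, -0.0], 0.69)]
tank_rim [([0.506, -0.266, 0.101], 0.88)]
lid_neck [([0.496, 0.26, 0.041], 0.65)]
lid_seat [([0.502, 0.253, 0.018], 0.56)]
rod_knob [([0.608, 0.089, 0.113], 0.77), ([0.642, -0.007, 0.115], 0.75), ([0.555, 0.007, 0.134], 0.69)]
rack [([0.689, 0.18, 0.003], 0.65), ([0.557, -0.016, 0.0], 0.64)]
thermometer [([0.559, -0.05, 0.024], 0.57)]
bottle [([0.675, -0.177, 0.0], 0.65), ([0.5, -0.265, -0.001], 0.39)]
loupe [([0.687, 0.176, -0.0], 0.59)]
clip [([0.371, -0.048, 0.0], 0.52)]
timer [([0.772, 0.016, -0.002], 0.8)]
top 487.7765627539302 287.09413280681787 208.31356897907452 [[-0.001, -1.0, 0.002, -0.006], [-0.995, 0.0, -0.098, 0.61], [0.098, -0.002, -0.995, 1.185], [0.0, 0.0, 0.0, 1.0]]
tank [([0.503, -0.265, -0.003], 0.95)]
tank_rim [([0.503, -0.268, 0.096], 0.98)]
lid_neck [([0.497, 0.258, 0.044], 0.74), ([0.559, -0.021, -0.004], 0.29)]
lid_seat [([0.499, 0.26, 0.02]
[... 387 characters left out ...]
': 1.2, 'qpos': array([ 1.14502204e+00,  2.75909347e-01,  1.50493516e+00,  1.18634475e-05,
        1.36069657e+00, -1.21017181e-01]), 'qd': array([ 3.87472814e-04,  4.97871204e-04, -8.06304242e-04, -4.32399566e-05,
        2.34055360e-04,  1.65861593e-03]), 'effort': array([ 1.20125278e-03, -4.16667545e+01, -2.46095234e+01, -9.64757464e-05,
        9.73089163e-05, -1.05513806e-05]), 'position': array([0.17255317, 0.54851676, 0.23130864]), 'ee_rot': array([1.37817893e-06, 1.51790772e-01, 9.88412647e-01, 2.64008958e-05]), 'contact_force': array([ 0.36184603,  0.04226685, -0.3964074 ]), 'moment': array([-0.00184294, -0.00646092,  0.00785242]), 'gripper_force': 0.0, 'width': 0.08550112268299716}
```

View pics/scene0.png

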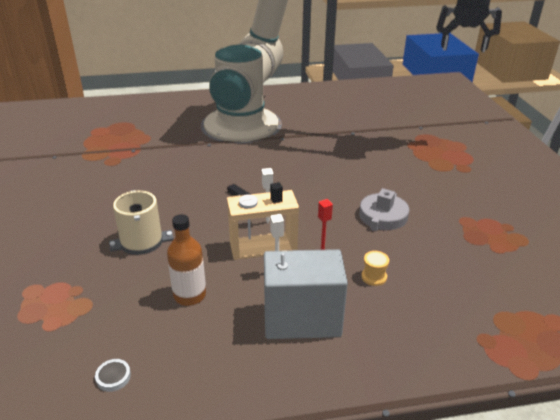

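View pics/top0.png

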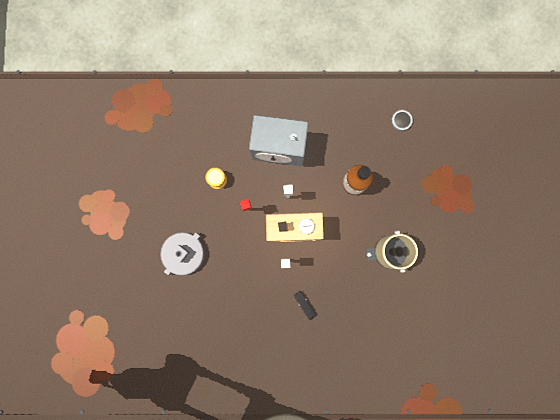

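```bash
python3 - <<'E'
import cv2,numpy as np
im=cv2.imread("pics/top0.png"); s=cv2.imread("pics/scene0.png")
c=lambda i,u,v,w=33:cv2.resize(i[v-w:v+w,u-w:u+w],(390,390) if 0 else (295,295),interpolation=cv2.INTER_CUBIC)
m=np.vstack([np.hstack([c(im,181,253),c(im,399,251)]),np.hstack([c(im,292,226),c(s,138,220,36)])])
cv2.imwrite("pics/crop.png",m)
E
```

```text
(no output)
```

View pics/crop.png

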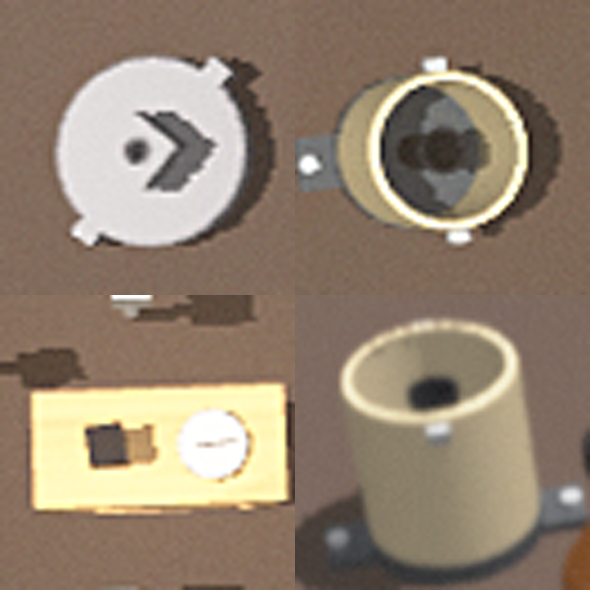

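```bash
cat > h.py <<'E'
import numpy as np,cv2
from rig import manip
def cloud(d):
    z=np.asarray(d["z_map"],float);v,u=np.mgrid[:z.shape[0],:z.shape[1]]
    p=np.stack([(u-d["cx"])/d["fx"]*z,(v-d["cy"])/d["fy"]*z,z],-1)
    T=np.linalg.inv(d["world_to_cam"]);P=p@T[:3,:3].T+T[:3,3];P[z==0]=np.nan
    return P
def on_plane(d,uv,h):
    uv=np.atleast_2d(uv).astype(float);T=np.linalg.inv(d["world_to_cam"])
    r=np.c_[(uv[:,0]-d["cx"])/d["fx"],(uv[:,1]-d["cy"])/d["fy"],np.ones(len(uv))]@T[:3,:3].T
    o=T[:3,3];return o+r*((h-o[2])/r[:,2])[:,None]
def near(P,c,r,lo,hi):
    return (np.hypot(P[...,0]-c[0],P[...,1]-c[1])<r)&(P[...,2]>lo)&(P[...,2]<hi)
def circ(xy):
    A=np.c_[2*xy,np.ones(len(xy))];s=np.linalg.lstsq(A,(xy**2).sum(1),rcond=None)[0]
    return s[:2],np.sqrt(s[2]+s[:2]@s[:2])
E
python3 - <<'E'
from h import *
for n in("top","scene"):
    d=dict(np.load(n+"0.npz"));P=cloud(d);im=d["image"].astype(int)
    print(n,"floor z",np.nanmedian(P[near(P,(.5,.45),.05,-.02,.02)][:,2]))
    m=near(P,(.499,.258),.075,.012,.034); Q=P[m]
    print("lid top z",np.median(Q[:,2]),len(Q))
    mm=near(P,(.499,.258),.075,.012,.07)
    cnt=max(cv2.findContours(mm.astype(np.uint8),0,1)[0],key=cv2.contourArea)[:,0]
    W=on_plane(d,cnt,.025)[:,:2];c,r=circ(W)
    for _ in range(6):
        k=np.abs(np.hypot(*(W-c).T)-r)<.002;c,r=circ(W[k])
    print("lid",c,r)
    ear=Q[(np.hypot(Q[:,0]-c[0],Q[:,1]-c[1])>.0555)][:,:2]-c
    a=np.arctan2(ear[:,1],ear[:,0]);print("ear yaw",np.degrees(np.angle(np.exp(2j*a).sum()))/2,len(ear))
    N=P[near(P,c,.03,.052,.07)]
    if len(N):
        print("neck",N.mean(0),np.median(N[:,2]),cv2.minAreaRect((N[:,:2]*1000).astype(np.float32)))
    m=near(P,(.503,-.266),.06,.096,.106);R=P[m];c,r=circ(R[:,:2]);print("rim",c,r,np.median(R[:,2]),len(R))
    m=near(P,c,.06,.083,.1);L=P[m];rr=np.hypot(*(L[:,:2]-c).T);L=L[rr>.0435];print("lug pts",np.round(L-[*c,0],4).tolist()[:40])
    t=near(P,(.559,.009),.022,.13,.16);R=P[t];print("knob",R.mean(0),np.median(R[:,2]),len(R),R[:,:2].min(0),R[:,:2].max(0),cv2.minAreaRect((R[:,:2]*1000).astype(np.float32)))
    t=near(P,(.56,-.02),.08,.105,.113);R=P[t];print("rack",np.median(R[:,2]),cv2.minAreaRect((R[:,:2]*1000).astype(np.float32)))
E
```

```text
top floor z 0.00042149646235212224
lid top z 0.0253143019154205 1317
lid [0.49834558 0.25395113] 0.052072414915817246
ear yaw -38.31956959507141 37
neck [0.49832545 0.254338   0.05909022] 0.05926785633978793 ((498.2860412597656, 254.48268127441406), (30.60456085205078, 30.703235626220703), 49.19276809692383)
rim [ 0.50287336 -0.26869544] 0.03969236823575205 0.10004402030160198 224
lug pts [[0.047, 0.008, 0.0984], [0.0471, 0.0052, 0.0962], [0.047, 0.0032, 0.098], [0.0471, 0.0005, 0.0964], [0.0448, 0.0098, 0.0955], [0.0449, 0.0071, 0.0939], [0.0449, 0.0024, 0.0943], [0.0447, 0.0011, 0.0986], [0.0424, 0.01, 0.0962], [-0.0438, -0.001, 0.091], [-0.0437, -0.0022, 0.0955], [-0.0437, -0.0046, 0.0956], [-0.0436, -0.0066, 0.0966], [-0.0437, -0.0092, 0.0955], [-0.0462, -0.0013, 0.0894], [-0.0459, -0.0015, 0.0983], [-0.046, -0.0048, 0.0943], [-0.046, -0.0071, 0.0946], [-0.0459, -0.0087, 0.0976], [-0.0481, -0.0012, 0.0996]]
knob [0.55832203 0.00438411 0.14597511] 0.14628607547918526 83 [ 0.54759053 -0.00549969] [0.57039057 0.01473805] ((558.8117065429688, 4.500629425048828), (20.120994567871094, 
[... 873 characters left out ...]
, [0.0481, 0.0009, 0.098], [0.0465, 0.0025, 0.0967], [0.0475, 0.0045, 0.0971], [0.0442, 0.0059, 0.0946], [0.0465, 0.008, 0.0959], [0.0443, 0.0037, 0.0925], [0.0465, 0.0059, 0.0939], [0.0462, 0.0077, 0.0934], [0.0428, 0.009, 0.0908], [0.0463, 0.0018, 0.0918], [0.0466, 0.0037, 0.0918], [0.0479, 0.0057, 0.0925], [0.0436, 0.007, 0.0892], [0.0469, 0.0093, 0.0913]]
knob [0.56343858 0.00536082 0.14183179] 0.14353229110235266 149 [ 0.54646987 -0.00538671] [0.57244067 0.01694341] ((559.9547729492188, 5.55959415435791), (25.58395767211914, 20.715919494628906), 11.801458358764648)
rack 0.1105243950220951 ((561.7861328125, -21.977951049804688), (127.62129211425781, 139.52017211914062), 38.5546989440918)
```

```bash
cat >> h.py <<'E'
from scipy.spatial.transform import Rotation as Ro
def go(p,yaw):
    "scaled shift/turn to TCP p pointing down with tool y at yaw deg (mod 180)"
    s=manip.get_state();q=s["ee_rot"];R=Ro.from_quat([q[1],q[2],q[3],q[0]])
    a=np.radians(yaw);y=np.array([np.cos(a),np.sin(a),0])
    if R.as_matrix()[:,1]@y<0:y=-y
    z=np.array([0,0,-1.]);T=Ro.from_matrix(np.c_[np.cross(y,z),y,z])
    d=R.inv().apply(np.array(p)-s["position"])/.4;t=np.degrees((R.inv()*T).as_rotvec())/30
    print("pos",np.round(s["position"],4),"yaw",round(np.degrees(np.arctan2(*R.as_matrix()[1::-1,1])),2),"q",np.round(s["qpos"],2),"F",np.round(s["contact_force"],1),"w",round(s["width"],4),"t",round(s["clock"],2))
    print(" ->",p,yaw,"shift",np.round(d,3).tolist(),"turn",np.round(t,3).tolist())
E
python3 -c "
from h import *
go((.4985,.2545,.12),51.2)"
```

```text
pos [0.1726 0.5485 0.2313] yaw 72.54 q [ 1.15  0.28  1.5   0.    1.36 -0.12] F [ 0.4  0.  -0.4] w 0.0855 t 1.2
 -> (0.4985, 0.2545, 0.12) 51.2 shift [-0.998, -0.457, 0.278] turn [0.0, -0.0, 0.711]
```

Emit:
{"method": "carry_out", "body": {"delta_pos": [[-0.998,-0.457,0.278],[-0.998,-0.457,0.278],[-0.998,-0.457,0.278],[-0.998,-0.457,0.278],[-0.998,-0.457,0.278],[-0.998,-0.457,0.278],[-0.998,-0.457,0.278],[-0.998,-0.457,0.278],[-0.998,-0.457,0.278],[-0.998,-0.457,0.278],[-0.998,-0.457,0.278],[-0.998,-0.457,0.278]], "turn": [[0,0,0.711],[0,0,0.711],[0,0,0.711],[0,0,0.711],[0,0,0.711],[0,0,0.711],[0,0,0.711],[0,0,0.711],[0,0,0.711],[0,0,0.711],[0,0,0.711],[0,0,0.711]], "claw": [-1,-1,-1,-1,-1,-1,-1,-1,-1,-1,-1,-1]}}

```text
clock: 2.4
position: [0.4978, 0.2549, 0.1203]
ee_rot: [-0.0, 0.332, 0.943, 0.0]
contact_force: [0.2, 0.0, 0.3]
width: 0.0856
gripper_force: 0.0
```

```bash
python3 -c "
from h import *
go((.4985,.2545,.031),51.2)"
```

```text
pos [0.4978 0.2549 0.1203] yaw 51.22 q [ 0.35  0.34  1.71  0.    1.1  -0.55] F [0.2 0.  0.3] w 0.0856 t 2.4
 -> (0.4985, 0.2545, 0.031) 51.2 shift [-0.002, 0.0, 0.223] turn [0.0, -0.002, 0.001]
```

Emit:
{"method": "carry_out", "body": {"delta_pos": [[-0.001,0,0.12],[-0.001,0,0.2],[-0.001,0,0.223],[-0.001,0,0.223],[-0.001,0,0.223],[-0.001,0,0.223],[-0.001,0,0.223],[-0.001,0,0.223],[-0.001,0,0.223],[-0.001,0,0.223],[-0.001,0,0.223],[-0.001,0,0.223]], "turn": [[0,0,0],[0,0,0],[0,0,0],[0,0,0],[0,0,0],[0,0,0],[0,0,0],[0,0,0],[0,0,0],[0,0,0],[0,0,0],[0,0,0]], "claw": [-1,-1,-1,-1,1,1,1,1,1,1,1,1], "force": 60}}

```text
clock: 3.6
position: [0.5, 0.2545, 0.0323]
ee_rot: [0.001, 0.332, 0.943, 0.001]
contact_force: [0.1, 1.2, 6.5]
width: 0.0292
gripper_force: 61.5
```

```bash
python3 -c "
from h import *
go((.4985,.2545,.26),51.2)
go((.503,-.2685,.26),96.5)"
```

```text
pos [0.5    0.2545 0.0323] yaw 51.19 q [ 0.35  0.44  1.81  0.    0.89 -0.55] F [0.1 1.2 6.5] w 0.0292 t 3.6
 -> (0.4985, 0.2545, 0.26) 51.2 shift [0.002, -0.001, -0.569] turn [0.005, 0.002, -0.0]
pos [0.5    0.2545 0.0323] yaw 51.19 q [ 0.35  0.44  1.81  0.    0.89 -0.55] F [0.1 1.2 6.5] w 0.0292 t 3.6
 -> (0.503, -0.2685, 0.26) 96.5 shift [-0.826, -1.013, -0.571] turn [0.004, 0.004, -1.51]
```

Emit:
{"method": "carry_out", "body": {"delta_pos": [[0,0,-0.05],[0,0,-0.12],[0,0,-0.22],[0,0,-0.32],[0,0,-0.42],[0,0,-0.52],[0,0,-0.57],[0,0,-0.57],[0,0,-0.57]], "turn": [[0,0,0],[0,0,0],[0,0,0],[0,0,0],[0,0,0],[0,0,0],[0,0,0],[0,0,0],[0,0,0]], "claw": [1,1,1,1,1,1,1,1,1]}}

```text
clock: 4.5
position: [0.4983, 0.2538, 0.2581]
ee_rot: [-0.0, 0.332, 0.943, -0.0]
contact_force: [-0.7, 0.5, -1.3]
width: 0.0294
gripper_force: 60.5
```

```bash
python3 -c "
from h import *
go((.503,-.2685,.26),96.5)
go((.501,0,.26),74)"
```

```text
pos [0.4983 0.2538 0.2581] yaw 51.19 q [ 0.35  0.24  1.49  0.    1.41 -0.55] F [-0.7  0.5 -1.3] w 0.0294 t 4.5
 -> (0.503, -0.2685, 0.26) 96.5 shift [-0.828, -1.01, -0.004] turn [-0.001, -0.002, -1.51]
pos [0.4983 0.2538 0.2581] yaw 51.19 q [ 0.35  0.24  1.49  0.    1.41 -0.55] F [-0.7  0.5 -1.3] w 0.0294 t 4.5
 -> (0.501, 0, 0.26) 74 shift [-0.403, -0.49, -0.005] turn [-0.002, -0.002, -0.76]
```

Emit:
{"method": "carry_out", "body": {"delta_pos": [[-0.05,-0.06,0],[-0.13,-0.16,0],[-0.8,-0.976,0],[-0.8,-0.976,0],[-0.8,-0.976,0],[-0.8,-0.976,0],[-0.8,-0.976,0],[-0.8,-0.976,0],[-0.8,-0.976,0],[-0.8,-0.976,0],[-0.8,-0.976,0],[-0.8,-0.976,0]], "turn": [[0,0,-0.1],[0,0,-0.2],[0,0,-0.3],[0,0,-0.4],[0,0,-0.5],[0,0,-0.6],[0,0,-0.7],[0,0,-0.8],[0,0,-0.9],[0,0,-1],[0,0,-1],[0,0,-1]], "claw": [1,1,1,1,1,1,1,1,1,1,1,1]}}

```text
clock: 5.7
position: [0.5024, -0.2539, 0.2555]
ee_rot: [-0.002, 0.079, 0.997, 0.001]
contact_force: [0.0, 0.5, -1.2]
width: 0.0294
gripper_force: 60.4
```

```bash
python3 -c "
from h import *
go((.503,-.2685,.19),96.5)"
```

```text
pos [ 0.5024 -0.2539  0.2555] yaw 80.94 q [-0.59  0.25  1.48 -0.    1.41 -2.  ] F [ 0.   0.5 -1.2] w 0.0294 t 5.7
 -> (0.503, -0.2685, 0.19) 96.5 shift [-0.008, -0.036, 0.164] turn [0.003, -0.009, -0.519]
```

Emit:
{"method": "carry_out", "body": {"delta_pos": [[-0.008,-0.036,0.08],[-0.008,-0.036,0.164],[-0.008,-0.036,0.164],[-0.008,-0.036,0.164],[-0.008,-0.036,0.164],[-0.008,-0.036,0.164]], "turn": [[0,0,-0.26],[0,0,-0.52],[0,0,-0.52],[0,0,-0.52],[0,0,-0.52],[0,0,-0.52]], "claw": [1,1,1,1,1,1]}}

```text
clock: 6.3
position: [0.5056, -0.2654, 0.195]
ee_rot: [0.001, -0.059, 0.998, -0.001]
contact_force: [0.1, -0.3, -0.8]
width: 0.0291
gripper_force: 60.4
```

```bash
python3 - <<'E'
from h import *
go((.503,-.2685,.15),96.5)
im=[]
for n in("top","scene"):
    d=manip.get_image(n);np.savez(n+"1.npz",**d);P=cloud(d)
    u,v=(399,251) if n=="top" else (138,190)
    im.append(cv2.resize(d["image"][v-45:v+45,u-50:u+50,::-1],(400,360),interpolation=cv2.INTER_CUBIC))
    Q=P[near(P,(.503,-.2685),.075,.165,.2)]; 
    print(n,np.percentile(Q[:,2],[5,25,50,75,95]),len(Q))
    T=P[near(P,(.503,-.2685),.08,.178,.192)][:,:2]
    h=cv2.convexHull(T.astype(np.float32))[:,0];c,r=circ(h)
    for _ in range(6):
        k=np.abs(np.hypot(*(h-c).T)-r)<.003;c,r=circ(h[k])
    print("lid",c,r,k.sum())
    E=T[np.hypot(*(T-c).T)>.056]-c;a=np.arctan2(E[:,1],E[:,0]);print("ear",np.degrees(np.angle(np.exp(2j*a).sum()))/2,len(E))
cv2.imwrite("pics/lid1.png",np.hstack(im))
E
```

```text
pos [ 0.5056 -0.2654  0.195 ] yaw 96.78 q [-0.61  0.29  1.58  0.    1.27 -2.29] F [ 0.1 -0.3 -0.8] w 0.0291 t 6.3
 -> (0.503, -0.2685, 0.15) 96.5 shift [0.008, -0.007, 0.113] turn [-0.004, 0.005, 0.009]
top [0.17452034 0.18628169 0.18810204 0.18946626 0.19149602] 948
lid [ 0.5030019  -0.26786972] 0.052737373358378595 15
ear 7.112808398791792 19
scene [0.16806293 0.17994288 0.18788109 0.18906868 0.19137127] 1581
lid [ 0.50463676 -0.26667975] 0.052710674149381104 26
ear 7.587191925536411 50
```

View pics/lid1.png

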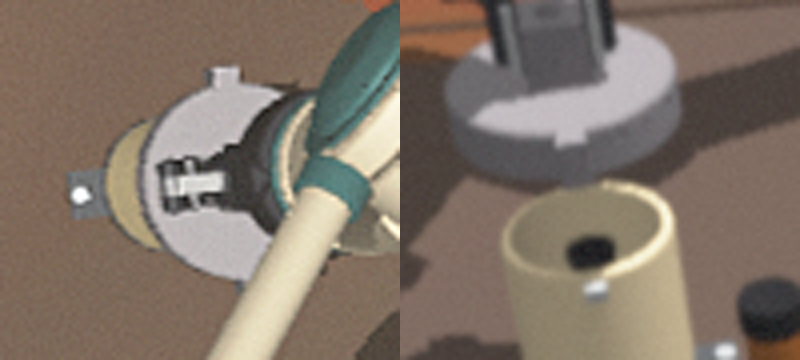

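```bash
python3 -c "
from h import *
go((.5026,-.2692,.13),96.5)
"
```

```text
pos [ 0.5053 -0.2655  0.1947] yaw 96.79 q [-0.61  0.29  1.58  0.    1.27 -2.3 ] F [ 0.1  0.1 -0.4] w 0.0292 t 6.4
 -> (0.5026, -0.2692, 0.13) 96.5 shift [0.008, -0.008, 0.162] turn [-0.003, 0.004, 0.01]
```

Emit:
{"method": "carry_out", "body": {"delta_pos": [[0.001,-0.002,0.05],[0.001,-0.002,0.1],[0.001,-0.002,0.13],[0.001,-0.002,0.14],[0.001,-0.002,0.15],[0.001,-0.002,0.16],[0.001,-0.002,0.165],[0.001,-0.002,0.17],[0.001,-0.002,0.175],[0.001,-0.002,0.175]], "turn": [[0,0,0],[0,0,0],[0,0,0],[0,0,0],[0,0,0],[0,0,0],[0,0,0],[0,0,0],[0,0,0],[0,0,0]], "claw": [1,1,1,1,1,1,1,1,1,1]}}

```text
clock: 7.4
position: [0.5042, -0.2662, 0.1232]
ee_rot: [-0.0, -0.059, 0.998, 0.0]
contact_force: [0.5, -0.1, -0.5]
width: 0.0292
gripper_force: 60.5
```

Emit:
{"method": "carry_out", "body": {"delta_pos": [[0,0,0.008],[0,0,0.015],[0,0,0.02],[0,0,0.024],[0,0,0.027],[0,0,0.03],[0,0,0.03],[0,0,0.03]], "turn": [[0,0,0],[0,0,0],[0,0,0],[0,0,0],[0,0,0],[0,0,0],[0,0,0],[0,0,0]], "claw": [1,1,1,1,1,1,1,1]}}

```text
clock: 8.2
position: [0.5043, -0.2662, 0.1122]
ee_rot: [0.0, -0.059, 0.998, -0.0]
contact_force: [-1.9, 0.5, 5.7]
width: 0.0289
gripper_force: 61.3
```

```bash
python3 -c "
from h import *
go((.5042,-.2662,.113),51.5)
print(manip.get_state()['moment'])
"
```

```text
pos [ 0.5043 -0.2662  0.1122] yaw 96.81 q [-0.61  0.36  1.7   0.    1.09 -2.3 ] F [-1.9  0.5  5.7] w 0.0289 t 8.2
 -> (0.5042, -0.2662, 0.113) 51.5 shift [0.0, 0.0, -0.002] turn [-0.0, 0.001, 1.51]
[0.31470441 0.30373633 0.020471  ]
```

Emit:
{"method": "carry_out", "body": {"delta_pos": [[0,0,0],[0,0,0],[0,0,0],[0,0,0],[0,0,0],[0,0,0],[0,0,0],[0,0,0],[0,0,0],[0,0,0]], "turn": [[0,0,0.1],[0,0,0.2],[0,0,0.3],[0,0,0.4],[0,0,0.5],[0,0,0.6],[0,0,0.7],[0,0,0.8],[0,0,0.9],[0,0,1.0]], "claw": [1,1,1,1,1,1,1,1,1,1]}}

```text
clock: 9.2
position: [0.5049, -0.2668, 0.1122]
ee_rot: [0.001, 0.202, 0.979, -0.001]
contact_force: [-0.5, -0.9, 4.1]
width: 0.0289
gripper_force: 61.3
```

```bash
python3 -c "
from h import *
go((.5042,-.2662,.113),51.5)
print(manip.get_state()['moment'])
"
```

```text
pos [ 0.5049 -0.2668  0.1122] yaw 66.72 q [-0.61  0.36  1.7  -0.    1.08 -1.77] F [-0.5 -0.9  4.1] w 0.0289 t 9.2
 -> (0.5042, -0.2662, 0.113) 51.5 shift [0.002, 0.001, -0.002] turn [-0.001, 0.004, 0.507]
[0.03581307 0.09612079 0.14505258]
```

Emit:
{"method": "carry_out", "body": {"delta_pos": [[0,0,0],[0,0,0],[0,0,0],[0,0,0],[0,0,0],[0,0,0]], "turn": [[0,0,0.1],[0,0,0.2],[0,0,0.3],[0,0,0.38],[0,0,0.43],[0,0,0.46]], "claw": [1,1,1,1,1,1]}}

```text
clock: 9.8
position: [0.5049, -0.2678, 0.1123]
ee_rot: [0.001, 0.317, 0.948, -0.001]
contact_force: [-0.6, -4.1, 4.7]
width: 0.0291
gripper_force: 61.4
```

```bash
python3 -c "
from h import *
go((.5042,-.2662,.113),51.5)
print(manip.get_state()['moment'])
"
```

```text
pos [ 0.5049 -0.2678  0.1123] yaw 53.04 q [-0.61  0.36  1.7  -0.    1.08 -1.53] F [-0.6 -4.1  4.7] w 0.0291 t 9.8
 -> (0.5042, -0.2662, 0.113) 51.5 shift [0.004, 0.002, -0.002] turn [-0.003, 0.007, 0.051]
[-0.5607827   0.1875737   0.46727178]
```

Turned 43.8° with the moment rising; push on a few degrees to feel the stop.

Emit:
{"method": "carry_out", "body": {"delta_pos": [[0,0,0],[0,0,0],[0,0,0],[0,0,0],[0,0,0]], "turn": [[0,0,0.04],[0,0,0.08],[0,0,0.12],[0,0,0.15],[0,0,0.15]], "claw": [1,1,1,1,1]}}

```text
clock: 10.3
position: [0.5052, -0.2688, 0.1125]
ee_rot: [0.002, 0.351, 0.937, -0.003]
contact_force: [-1.9, -5.2, 4.4]
width: 0.029
gripper_force: 76.4
```

```bash
python3 -c "
from h import *
go((.5042,-.2662,.113),51.5)
print(manip.get_state()['moment'])
"
```

```text
pos [ 0.5052 -0.2688  0.1125] yaw 48.96 q [-0.61  0.36  1.69 -0.    1.08 -1.46] F [-1.9 -5.2  4.4] w 0.029 t 10.3
 -> (0.5042, -0.2662, 0.113) 51.5 shift [0.006, 0.003, -0.001] turn [-0.007, 0.011, -0.085]
[-0.69462218 -0.04872589  2.33049287]
```

Emit:
{"method": "carry_out", "body": {"delta_pos": [[0,0,0],[0,0,0],[0,0,0],[0,0,0],[0,0,0],[0,0,0],[0,0,-0.05],[0,0,-0.15],[0,0,-0.25],[0,0,-0.3],[0,0,-0.3]], "turn": [[0,0,-0.05],[0,0,-0.05],[0,0,-0.05],[0,0,-0.05],[0,0,-0.05],[0,0,-0.05],[0,0,-0.05],[0,0,-0.05],[0,0,-0.05],[0,0,-0.05],[0,0,-0.05]], "claw": [1,-1,-1,-1,-1,-1,-1,-1,-1,-1,-1]}}

```text
clock: 11.4
position: [0.5061, -0.2673, 0.235]
ee_rot: [0.004, 0.342, 0.94, -0.001]
contact_force: [0.5, -1.0, -0.2]
width: 0.0855
gripper_force: 0.0
```

```bash
python3 -c "
from h import *
go((.5585,.0045,.23),10)
go((.53,-.13,.25),20)
"
```

```text
pos [ 0.5061 -0.2673  0.235 ] yaw 50.0 q [-0.61  0.27  1.51  0.    1.36 -1.48] F [ 0.5 -1.  -0.2] w 0.0855 t 11.4
 -> (0.5585, 0.0045, 0.23) 10 shift [0.336, 0.605, 0.01] turn [0.007, 0.013, 1.333]
pos [ 0.5061 -0.2673  0.235 ] yaw 50.0 q [-0.61  0.27  1.51  0.    1.36 -1.48] F [ 0.5 -1.  -0.2] w 0.0855 t 11.4
 -> (0.53, -0.13, 0.25) 20 shift [0.175, 0.301, -0.039] turn [0.006, 0.014, 1.0]
```

Emit:
{"method": "carry_out", "body": {"delta_pos": [[0.336,0.605,0.01],[0.336,0.605,0.01],[0.336,0.605,0.01],[0.336,0.605,0.01],[0.336,0.605,0.01],[0.336,0.605,0.01],[0.336,0.605,0.01],[0.336,0.605,0.01],[0.336,0.605,0.01]], "turn": [[0.007,0.013,1],[0.007,0.013,1],[0.007,0.013,1],[0.007,0.013,1],[0.007,0.013,1],[0.007,0.013,1],[0.007,0.013,1],[0.007,0.013,1],[0.007,0.013,1]], "claw": [-0.2,-0.2,-0.2,-0.2,-0.2,-0.2,-0.2,-0.2,-0.2]}}

```text
clock: 12.3
position: [0.5563, 0.0047, 0.2264]
ee_rot: [-0.004, 0.574, 0.819, -0.001]
contact_force: [0.1, 0.0, -0.3]
width: 0.0513
gripper_force: 0.0
```

```bash
python3 - <<'E'
from h import *
go((.5585,.0045,.117),10)
im=[]
for n in("top","scene"):
    d=manip.get_image(n);np.savez(n+"2.npz",**d);P=cloud(d)
    u,v=(399,251) if n=="top" else (138,205)
    im.append(cv2.resize(d["image"][v-40:v+40,u-40:u+40,::-1],(400,400),interpolation=cv2.INTER_CUBIC))
    c0=(.5033,-.268)
    Q=P[near(P,c0,.075,.09,.115)]; print(n,"top z",np.percentile(Q[:,2],[25,50,75]),len(Q))
    T=P[near(P,c0,.08,.098,.112)][:,:2]
    h=cv2.convexHull(T.astype(np.float32))[:,0];c,r=circ(h)
    for _ in range(6):
        k=np.abs(np.hypot(*(h-c).T)-r)<.003;c,r=circ(h[k])
    E=T[np.hypot(*(T-c).T)>.056]-c;a=np.arctan2(E[:,1],E[:,0])
    print("lid",c,r,"ear",np.degrees(np.angle(np.exp(2j*a).sum()))/2,len(E))
    N=P[near(P,c0,.03,.133,.15)];print("neck",N.mean(0),np.median(N[:,2]),cv2.minAreaRect((N[:,:2]*1000).astype(np.float32)))
cv2.imwrite("pics/lid2.png",np.hstack(im))
E
```

```text
pos [0.5563 0.0047 0.2264] yaw 19.97 q [-0.12  0.26  1.55  0.    1.35 -0.47] F [ 0.1  0.  -0.3] w 0.0513 t 12.3
 -> (0.5585, 0.0045, 0.117) 10 shift [-0.004, 0.007, 0.273] turn [-0.015, -0.01, 0.332]
top top z [0.10420226 0.10579326 0.10727501] 1515
lid [ 0.50283559 -0.26880804] 0.052638989556789396 ear -36.99280453393117 36
neck [ 0.50287064 -0.26854918  0.13934533] 0.1392603432642977 ((503.0568542480469, -268.8641357421875), (30.8743839263916, 30.249473571777344), 53.128150939941406)
scene top z [0.10380572 0.10564882 0.10674635] 1404
lid [ 0.50529298 -0.26712927] 0.0529970172548664 ear -37.27370289739354 56
neck [ 0.50597262 -0.26718717  0.13855774] 0.1393617715396988 ((503.05230712890625, -268.0249328613281), (34.60931396484375, 33.121826171875), 50.84489059448242)
```

View pics/lid2.png

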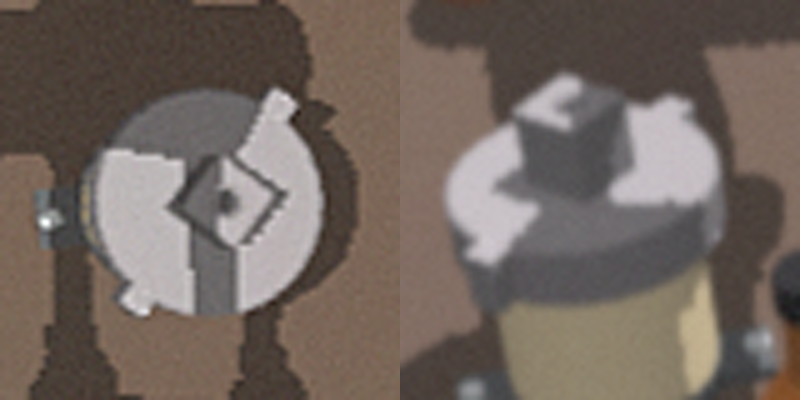

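Emit:
{"method": "carry_out", "body": {"delta_pos": [[-0.004,0.01,0.05],[-0.004,0.01,0.1],[-0.004,0.01,0.15],[-0.004,0.01,0.15],[-0.004,0.01,0.15]], "turn": [[-0.015,-0.01,0.15],[-0.015,-0.01,0.3],[-0.015,-0.01,0.3],[-0.015,-0.01,0.3],[-0.015,-0.01,0.3]], "claw": [-0.2,-0.2,-0.2,-0.2,-0.2]}}

```text
clock: 12.9
position: [0.5608, 0.0047, 0.1674]
ee_rot: [0.001, 0.637, 0.771, 0.001]
contact_force: [0.4, 0.9, 1.4]
width: 0.0513
gripper_force: 0.0
```

```bash
python3 -c "
from h import *
go((.5605,.006,.114),11)
d=manip.get_image('scene');cv2.imwrite('pics/k.png',cv2.resize(d['image'][130:250,200:340,::-1],(700,600)))
"
```

```text
pos [0.5608 0.0047 0.1674] yaw 10.92 q [-0.12  0.3   1.64  0.    1.2  -0.31] F [0.4 0.9 1.4] w 0.0513 t 12.9
 -> (0.5605, 0.006, 0.114) 11 shift [0.003, -0.0, 0.134] turn [0.004, -0.0, -0.003]
```

View pics/k.png

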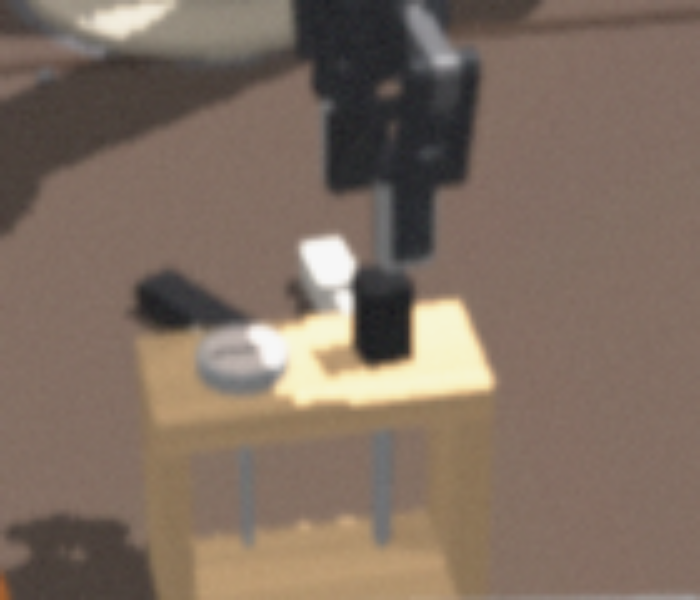

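Emit:
{"method": "carry_out", "body": {"delta_pos": [[0.003,0,0.05],[0.003,0,0.1],[0.003,0,0.134],[0.003,0,0.134],[0.003,0,0.134],[0.003,0,0.134],[0.003,0,0.134],[0.003,0,0.134],[0.003,0,0.134],[0.003,0,0.134]], "turn": [[0,0,0],[0,0,0],[0,0,0],[0,0,0],[0,0,0],[0,0,0],[0,0,0],[0,0,0],[0,0,0],[0,0,0]], "claw": [-0.2,-0.2,-0.2,-0.2,1,1,1,1,1,1], "force": 40}}

```text
clock: 13.95
position: [0.5606, 0.0064, 0.1153]
ee_rot: [0.001, 0.636, 0.772, 0.001]
contact_force: [-2.9, -0.7, 6.2]
width: 0.0195
gripper_force: 40.1
```

Emit:
{"method": "carry_out", "body": {"delta_pos": [[0,0,-0.03],[0,0,-0.08],[0,0,-0.15],[0,0,-0.25],[0,0,-0.35],[0,0,-0.43],[0,0,-0.43],[0,0,-0.43]], "turn": [[0,0,0],[0,0,0],[0,0,0],[0,0,0],[0,0,0],[0,0,0],[0,0,0],[0,0,0]], "claw": [1,1,1,1,1,1,1,1]}}

```text
clock: 14.75
position: [0.5608, 0.0069, 0.2872]
ee_rot: [0.002, 0.636, 0.772, 0.002]
contact_force: [0.7, -0.1, -0.1]
width: 0.0194
gripper_force: 39.3
```

```bash
python3 -c "
from h import *
go((.505,-.2665,.275),0)
go((.505,-.2665,.275),-37)
"
```

```text
pos [0.5608 0.0069 0.2872] yaw 11.01 q [-0.11  0.23  1.44  0.    1.47 -0.3 ] F [ 0.7 -0.1 -0.1] w 0.0194 t 14.75
 -> (0.505, -0.2665, 0.275) 0 shift [-0.644, -0.268, 0.029] turn [0.01, 0.0, 0.367]
pos [0.5608 0.0069 0.2872] yaw 11.01 q [-0.11  0.23  1.44  0.    1.47 -0.3 ] F [ 0.7 -0.1 -0.1] w 0.0194 t 14.75
 -> (0.505, -0.2665, 0.275) -37 shift [-0.644, -0.268, 0.029] turn [0.01, -0.003, 1.6]
```

Emit:
{"method": "carry_out", "body": {"delta_pos": [[-0.06,-0.025,0],[-0.15,-0.062,0],[-0.644,-0.268,0],[-0.644,-0.268,0],[-0.644,-0.268,0],[-0.644,-0.268,0],[-0.644,-0.268,0],[-0.644,-0.268,0],[-0.644,-0.268,0],[-0.644,-0.268,0.02],[-0.644,-0.268,0.029],[-0.644,-0.268,0.029]], "turn": [[0.01,0,0],[0.01,0,0],[0.01,0,0],[0.01,0,0],[0.01,0,0],[0.01,0,0],[0.01,0,0],[0.01,0,0],[0.01,0,0],[0.01,0,0],[0.01,0,0],[0.01,0,0]], "claw": [1,1,1,1,1,1,1,1,1,1,1,1]}}

```text
clock: 15.95
position: [0.5041, -0.2649, 0.2728]
ee_rot: [-0.002, 0.635, 0.772, -0.001]
contact_force: [-0.1, -0.3, -0.2]
width: 0.0195
gripper_force: 39.3
```

```bash
python3 - <<'E'
from h import *
go((.505,-.2665,.21),11)
im=[]
for n in("top","scene"):
    d=manip.get_image(n);np.savez(n+"3.npz",**d);P=cloud(d)
    u,v=(399,251) if n=="top" else (138,170)
    im.append(cv2.resize(d["image"][v-50:v+50,u-40:u+40,::-1],(400,500),interpolation=cv2.INTER_CUBIC))
    m=near(P,(.504,-.267),.012,.17,.262);Q=P[m]
    for lo in np.arange(.17,.3,.015):
        S=P[near(P,(.504,-.267),.03,lo,lo+.015)]
        if len(S)>2:print(n,round(lo,3),len(S),np.round(np.median(S,0),4))
cv2.imwrite("pics/rod3.png",np.hstack(im))
E
```

```text
pos [ 0.5041 -0.2649  0.2728] yaw 11.12 q [-0.6   0.25  1.44 -0.    1.46 -0.8 ] F [-0.1 -0.3 -0.2] w 0.0195 t 15.95
 -> (0.505, -0.2665, 0.21) 11 shift [-0.005, 0.002, 0.157] turn [-0.008, -0.003, 0.004]
top 0.17 3 [ 0.5024 -0.2625  0.1826]
top 0.185 6 [ 0.5044 -0.2629  0.1932]
top 0.2 9 [ 0.5021 -0.263   0.2068]
top 0.215 4 [ 0.5041 -0.2628  0.2218]
top 0.23 6 [ 0.5038 -0.2624  0.2369]
top 0.26 8 [ 0.5063 -0.2558  0.2721]
top 0.275 41 [ 0.5032 -0.2565  0.2829]
top 0.29 43 [ 0.503  -0.2563  0.2979]
scene 0.17 14 [ 0.5061 -0.2643  0.1807]
scene 0.185 31 [ 0.5071 -0.2643  0.1928]
scene 0.2 33 [ 0.5069 -0.2641  0.208 ]
scene 0.215 32 [ 0.5074 -0.2642  0.2225]
scene 0.23 36 [ 0.5065 -0.2644  0.238 ]
scene 0.245 30 [ 0.507  -0.2641  0.2531]
scene 0.26 31 [ 0.51   -0.2642  0.2665]
scene 0.275 93 [ 0.523  -0.2634  0.2836]
scene 0.29 112 [ 0.5259 -0.2627  0.2981]
```

View pics/rod3.png

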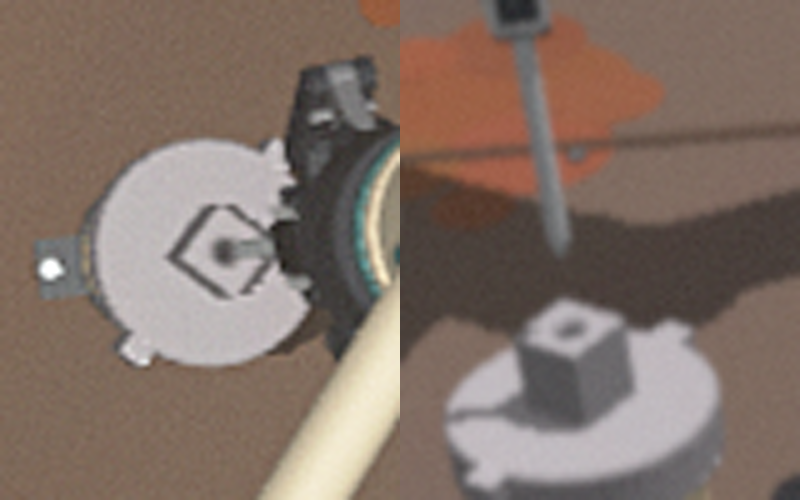

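```bash
python3 - <<'E'
from h import *
go((.505,-.2665,.21),11)
for n,f in(("top","top2"),("scene","scene3"),("top","top0")):
    d=dict(np.load(f+".npz"));T=d["world_to_cam"]
    c=np.array([.5029,-.2687,.139]) if f!="top0" else np.array([.4983,.2543,.059])
    p=T[:3,:3]@c+T[:3,3];u,v=d["fx"]*p[0]/p[2]+d["cx"],d["fy"]*p[1]/p[2]+d["cy"]
    print(f,"cam at",np.round(np.linalg.inv(T)[:3,3],3),"bore exp",u,v)
    u,v=int(round(u)),int(round(v));g=cv2.cvtColor(d["image"],cv2.COLOR_RGB2GRAY)[v-6:v+7,u-7:u+8].astype(int)
    print(u-7,v-6);print(g)
    # neck square fit on plane
P=0
d=dict(np.load("scene3.npz"));Q=cloud(d);N=Q[near(Q,(.504,-.267),.03,.1365,.143)]
r=cv2.minAreaRect((N[:,:2]*1000).astype(np.float32));print("scene neck top",r,len(N))
E
```

```text
pos [ 0.5044 -0.2657  0.2737] yaw 11.08 q [-0.61  0.25  1.44 -0.    1.46 -0.8 ] F [-0.3  0.2 -0.5] w 0.0197 t 16.05
 -> (0.505, -0.2665, 0.21) 11 shift [-0.002, 0.002, 0.159] turn [-0.006, -0.001, 0.003]
top2 cam at [ 0.491 -0.003  1.239] bore exp 404.09117801053674 250.9676931760074
397 245
[[ 69  64  67  94 106  99 146 190 189 181 159 116  91 129 184]
 [ 55  63  84 104 104  97 146 193 187 188 192 178 138  95 131]
 [ 61  80 102 107 103 103 147 187 185 186 191 184 185 147  98]
 [ 72  98 105 104 105 128 153 155 165 176 185 182 188 180 153]
 [ 95 111 110 101 101 105  90  78 131 171 181 183 186 188 188]
 [106 107 104 107 104  98  73  73  98 135 172 182 181 185 188]
 [110 108 105 106  95  94  71  80  94 124 172 182 184 186 187]
 [108 107 103 103  98  91  69  74  99 128 165 179 182 188 169]
 [107 107 105 106  97 102 100  95 129 154 176 187 184 178 134]
 [ 85  99 108 106 105 130 166 152 161 177 192 185 175 135  89]
 [ 66  81  97 106 100 146 197 189 187 187 182 184 165 103  96]
 [ 72  71  75  92 100 145 195 187 185 187 190 167 118  86 143]
 [ 92  88  73  72  78 135 195 190 183 192 179 137 1
[... 1256 characters left out ...]
110  60]
 [221 222 224 229 199 152 135 130 163 212 227 226 234 220 135]
 [222 223 227 204 133  99  64  70 111 184 224 224 223 235 215]
 [223 222 228 197  97  72  67  77 108 163 214 223 227 227 203]
 [222 224 229 200 113  77  47  66 116 178 225 228 229 202 114]
 [222 223 227 215 160  85  61  94 148 207 229 226 220 140  67]
 [221 222 225 231 210 139 126 174 203 221 229 232 180  67  81]
 [223 221 224 224 228 235 235 233 227 227 233 183  89  74  88]
 [225 222 222 225 224 223 223 225 228 232 196 121  75  91 109]
 [224 224 222 220 222 223 220 226 229 201 108  66  81 101 109]]
scene neck top ((503.80352783203125, -267.10528564453125), (33.718414306640625, 32.261871337890625), 52.08696746826172) 161
```

Emit:
{"method": "carry_out", "body": {"delta_pos": [[-0.006,-0.001,0.03],[-0.006,-0.001,0.06],[-0.006,-0.001,0.07],[-0.006,-0.001,0.08],[-0.006,-0.001,0.09],[-0.006,-0.001,0.1],[-0.006,-0.001,0.105],[-0.006,-0.001,0.105]], "turn": [[-0.006,0,0],[-0.006,0,0],[-0.006,0,0],[-0.006,0,0],[-0.006,0,0],[-0.006,0,0],[-0.006,0,0],[-0.006,0,0]], "claw": [1,1,1,1,1,1,1,1]}}

```text
clock: 16.85
position: [0.5041, -0.2689, 0.2315]
ee_rot: [-0.0, 0.636, 0.772, 0.0]
contact_force: [-0.6, -0.3, -1.0]
width: 0.0195
gripper_force: 39.3
```

```bash
python3 - <<'E'
from h import *
go((.5044,-.2682,.2),11)
for n in("top","scene"):
    d=manip.get_image(n);P=cloud(d)
    for lo in (.142,.16,.18):
        S=P[near(P,(.504,-.267),.012,lo,lo+.02)]
        if len(S)>2:print(n,round(lo,3),len(S),np.round(np.median(S,0),4))
E
```

```text
pos [ 0.5041 -0.2689  0.2315] yaw 11.0 q [-0.61  0.27  1.51  0.    1.36 -0.8 ] F [-0.6 -0.3 -1. ] w 0.0195 t 16.85
 -> (0.5044, -0.2682, 0.2) 11 shift [0.002, 0.001, 0.079] turn [-0.0, -0.001, 0.0]
top 0.142 17 [ 0.5028 -0.2669  0.1438]
top 0.16 7 [ 0.5025 -0.2671  0.1704]
top 0.18 11 [ 0.5043 -0.2667  0.1878]
scene 0.142 39 [ 0.507  -0.2682  0.1524]
scene 0.16 41 [ 0.507  -0.2678  0.1707]
scene 0.18 39 [ 0.5067 -0.2683  0.1905]
```

Emit:
{"method": "carry_out", "body": {"delta_pos": [[0.003,0,0],[0.003,0,0.02],[0.003,0,0.04],[0.003,0,0.06],[0.003,0,0.08],[0.003,0,0.1],[0.003,0,0.1]], "turn": [[0,0,0],[0,0,0],[0,0,0],[0,0,0],[0,0,0],[0,0,0],[0,0,0]], "claw": [1,1,1,1,1,1,1]}}

```text
clock: 17.65
position: [0.5032, -0.2673, 0.1901]
ee_rot: [-0.002, 0.636, 0.772, -0.0]
contact_force: [0.2, 0.3, -1.4]
width: 0.0196
gripper_force: 39.3
```

Emit:
{"method": "carry_out", "body": {"delta_pos": [[0.001,0,0.02],[0.001,0,0.04],[0.001,0,0.06],[0.001,0,0.08],[0.001,0,0.095],[0.001,0,0.1],[0.001,0,0.1]], "turn": [[0,0,0],[0,0,0],[0,0,0],[0,0,0],[0,0,0],[0,0,0],[0,0,0]], "claw": [1,1,1,1,1,1,1]}}

```text
clock: 18.35
position: [0.5038, -0.2674, 0.1514]
ee_rot: [-0.0, 0.636, 0.772, 0.0]
contact_force: [0.1, 0.0, -0.1]
width: 0.0193
gripper_force: 39.3
```

Remaining about 7 mm; creep down until contact.

Emit:
{"method": "carry_out", "body": {"delta_pos": [[0,0,0.005],[0,0,0.01],[0,0,0.013],[0,0,0.016],[0,0,0.016],[0,0,0.016]], "turn": [[0,0,0],[0,0,0],[0,0,0],[0,0,0],[0,0,0],[0,0,0]], "claw": [1,1,1,1,1,1]}}

```text
clock: 18.95
position: [0.5039, -0.2675, 0.1454]
ee_rot: [0.0, 0.636, 0.772, 0.0]
contact_force: [-0.3, -1.2, -0.1]
width: 0.0195
gripper_force: 39.3
```

Emit:
{"method": "carry_out", "body": {"delta_pos": [[0,0,0.001],[0,0,0.002],[0,0,0.003],[0,0,0.004],[0,0,0.004]], "turn": [[0,0,0],[0,0,0],[0,0,0],[0,0,0],[0,0,0]], "claw": [1,1,1,1,1]}}

```text
clock: 19.45
position: [0.504, -0.2675, 0.1442]
ee_rot: [0.0, 0.636, 0.772, 0.0]
contact_force: [-0.5, 0.9, 2.4]
width: 0.0194
gripper_force: 39.8
```

Emit:
{"method": "carry_out", "body": {"delta_pos": [[0,0,0.001],[0,0,0.002],[0,0,0.002]], "turn": [[0,0,0],[0,0,0],[0,0,0]], "claw": [1,1,1]}}

```text
clock: 19.75
position: [0.504, -0.2675, 0.1441]
ee_rot: [0.0, 0.636, 0.772, 0.0]
contact_force: [-1.8, 1.3, 6.8]
width: 0.0196
gripper_force: 40.4
```

Firmly seated (force rises with no travel). Release with a modest opening, then rise.

Emit:
{"method": "carry_out", "body": {"delta_pos": [[0,0,0],[0,0,0],[0,0,0],[0,0,0],[0,0,0],[0,0,-0.04],[0,0,-0.12],[0,0,-0.22],[0,0,-0.32],[0,0,-0.38],[0,0,-0.38],[0,0,-0.38]], "turn": [[0,0,0],[0,0,0],[0,0,0],[0,0,0],[0,0,0],[0,0,0],[0,0,0],[0,0,0],[0,0,0],[0,0,0],[0,0,0],[0,0,0]], "claw": [-0.2,-0.2,-0.2,-0.2,-0.2,-0.2,-0.2,-0.2,-0.2,-0.2,-0.2,-0.2]}}

```text
clock: 20.95
position: [0.5038, -0.2674, 0.2949]
ee_rot: [0.0, 0.636, 0.772, 0.0]
contact_force: [0.6, -0.3, -0.0]
width: 0.0511
gripper_force: 0.0
```

```bash
python3 - <<'E'
from h import *
go((.5044,-.2682,.2),11)
d=manip.get_image("scene");P=cloud(d)
K=P[near(P,(.504,-.267),.03,.168,.185)];print("knob top",np.percentile(K[:,2],[50,90]),len(K))
Q=P[near(P,(.504,-.267),.06,.09,.115)];print("lid top",np.percentile(Q[:,2],[50,75]))
a=cv2.resize(d["image"][140:260,60:200,::-1],(400,343));b=cv2.resize(d["image"][...,::-1],(400,300))
cv2.imwrite("pics/end.png",np.hstack([a,cv2.copyMakeBorder(b,0,43,0,0,0)]))
E
```

```text
pos [ 0.5038 -0.2674  0.2949] yaw 11.01 q [-0.61  0.24  1.4   0.    1.5  -0.8 ] F [ 0.6 -0.3 -0. ] w 0.0511 t 20.95
 -> (0.5044, -0.2682, 0.2) 11 shift [-0.002, 0.001, 0.237] turn [0.001, 0.0, 0.0]
knob top [0.17542307 0.17698309] 98
lid top [0.10558545 0.10661693]
```

View pics/end.png

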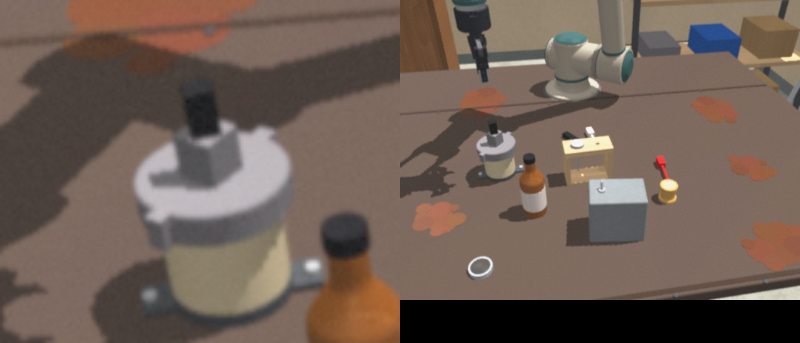

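```bash
python3 - <<'E'
from h import *
ims=[np.load(f"scene{i}.npz")["image"] for i in(0,1,2)]+[manip.get_image("scene")["image"]]
c=[cv2.resize(i[150:300,210:410,::-1],(400,300)) for i in ims]
cv2.imwrite("pics/cmp.png",np.vstack([np.hstack(c[:2]),np.hstack(c[2:])]))
E
```

```text
(no output)
```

View pics/cmp.png

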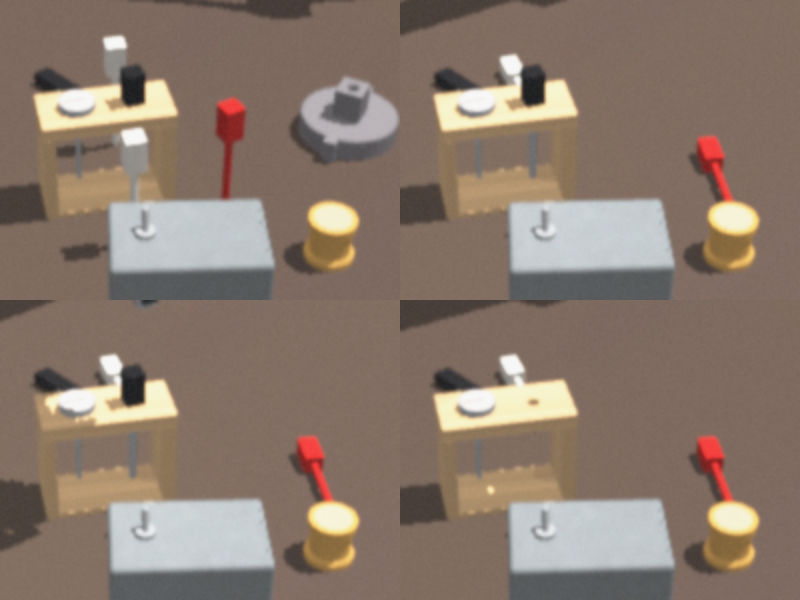

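```bash
python3 -c "
from rig import manip
print(manip.sign_off())"
```

```text
the job is handed in; nothing more can be done
None
```

The job is handed in at about 21 s: the lid is home and twisted clockwise to its stop, and the black-knobbed rod sits flat on the neck and is released. The red and two white look-alike rods, which looked balanced on their tips, were already down in the image at 6.4 s; no move of mine went near them, and I left them lying.

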